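Uncover the centrifuge's sight port

ROBOT

A 7-joint arm with a two-finger parallel gripper is mounted at the origin on the work surface. World frame = base frame: x ahead of the robot, y to its left, z up, the work surface at z = 0. Lengths are in m, angles in rad, forces in N, time in s.
With the tool pointing down it reaches from about 0.4 to 0.85 m from the base axis. Payload 10.4 kg.
Tool frame: the origin (TCP) lies midway between the tips of the shut fingers; the grasp point (between the pads) lies 19 mm behind it; z points along the fingers, y is the line along which they close (so a half turn about z gives the same grasp; the last joint's range is limited). The gripper opens to 85 mm and grips with 20 to 120 N. Pads are 22 mm wide; open, the fingers measure 114 mm over their backs; the gripper's body (76 mm by 85 mm) begins 54 mm behind the grasp point. The pads swing forward as they close: fully open they stand 13 mm farther back than shut.
Start: joints at [-1.146, 0.332, -0.065, 1.46, 0.022, 1.35, -0.088], TCP at [0.271, 0.563, 0.231] pointing down, gripper open.
Joint ranges: [-2.6, 2.6], [-0.5, 2.12], [-1.47, 1.34], [0.16, 2.42], [-1.27, 4.41], [0.06, 2.06], [-2.6, 2.6]. Speed limits (rad/s): [2.22, 2.22, 2.79, 2.79, 3.14, 3.14, 3.14].

INTERFACE

Orientations are given as a unit quaternion [x, y, z, w].
In Python, from workcell import get_obs, camera, camera_params, hand_in gives the robot as it stands.
- The arm moves only by the tool carry_out, never from a script. Its argument "commands" is a list that holds one entry, the list of rows, each a list of 6 numbers: the shift along the tool's x, y, z in units of 40 mm (1.0 is 40 mm), then the turn, a rotation vector about the tool's x, y, z in units of 6 degrees (1.0 is 6 degrees). In form: [[[x, y, z, ax, ay, az], ...]]. A call has 1 to 20 rows; each row shifts and turns the commanded pose from where the row before left it, along the tool's axes as they then stand; what a row does not reach is not made up. A row lasts 1/12 s, in which the tool goes at most 41.7 mm and 7.16 degrees, less where a joint would pass 70% of its speed; a pose out of reach is approached as far as the arm can. A call is refused whole if a number of a shift passes 1 or a number of a turn 1, either way. A call with a gripper value outside its range is refused whole. "hand" is the closure, from -1 (fully open) to 1 (shut), set as the call begins (left out, the last holds). The fingers move at their own pace and stop on an object; "force" is the grip in N (left out, the last holds). Time passes only in rows, so rows that do not move let the fingers close. It gives the time, the measured TCP pose, the force, the opening and the grip force at its end, in the units of the state.
- get_obs(): the state, without advancing time (a new reading comes with each control period).
- camera(name): name is "scene" or "side" or "wrist"; returns the picture (480x640x3 uint8, red, green, blue); there is no depth.
- camera_params(name): a dict with "mtx" (3x3 intrinsics, pixels), "R" (3x3) and "t" (3): a world point X has camera coordinates R X + t. Camera axes: x right, y down, z forward; pixel columns grow to the right and rows downward; lengths in m; the calibration is good to about 2 mm. A picture is of the moment at which its call begins: read the wrist's pose just before it. camera_params takes no time and is no camera call; for the wrist camera it gives the pose at the moment of the call.
- hand_in(): hands the job in; it is judged then, once.
The state is a dict: "clock": time; "joint_pos": joint angles; "joint_velocities": joint speeds; "tau": joint torques, N m; "position": TCP position; "ee_rot": TCP orientation; "ft_force": force on the tool from outside, world axes, zero at the start; "torque": the same for the moment, N m; "grip_width": opening from 0.0 (shut) to 1.0 (fully open); "grasp_force": force on a finger pad.
Only numpy, scipy, OpenCV 4.12 (cv2) and the standard library are available. Lean on these libraries where they do the work, as an engineer would, in place of code of your own. Each camera call takes 0.05 s, during which the arm holds its last target. There are 200 camera calls.

TASK

The technician wants to check the rotor speed of the shut bench centrifuge. Take the long swivel cover on its lid by its knob and swing it counter-clockwise (seen from above) around its pivot screw, about a quarter turn or more, so that the round glass sight port under it lies open, then let go. Leave the other, short swivel cover (over the emergency lid release) shut.

Things in the scene. Friction and masses are not known exactly. Their poses are not given: they have to be found in the camera images.
- sight_cover (a joint): Turn (rad) of the long flat aluminium swivel cover, 118 mm long, 48 wide, 4 thick, level on the lid of the fixed white centrifuge (lid 300 x 380 mm, top at z 180 mm). 0 = shut over the 32 mm glass sight port, 48 mm from the pivot towards the knob; grows counter-clockwise from above to a stop at 1.75; starts at 0 to 0.2. Stiff (about 1.5 N at the knob), no spring, stays where left.
- sight_knob (a point): Centre of the top of the long cover's knob: an upright round aluminium stub, 16 mm diameter, standing 26 mm above the flat cover at its free end, 90 mm from the pivot; it turns with the cover. Top 216 mm above the bench, the cover's upper face 190 mm. The long cover's way is clear: nothing else on the lid stands higher than 28 mm above it.
- sight_pivot (a point): Top centre of the long cover's pivot screw (slotted head 16 mm across, standing 4 mm above the cover), at the cover's other end: the fixed upright axis of the turn.
- release_cover (a joint): Turn (rad) of the short cover, to be left shut: 0 shut (its start), grows counter-clockwise. Same make but only 70 mm long, 30 wide; knob 12 mm diameter, 18 high, 52 mm from its pivot screw. It lies beside the long cover on the same lid, roughly parallel, both with the knob end nearer the robot, pivots 160 to 182 mm apart across the lid; either may be the left one.

How it is judged:
At the end, for the whole second after the job is handed in: The long cover is turned at least 1.25 rad (72 degrees) open and at rest, its port uncovered; the short cover is still shut (turned less than 0.15 rad) (value of joint sight_cover above 1.25 rad and velocity of joint sight_cover between -0.05 and 0.05 rad/s and value of joint release_cover below 0.15 rad); the robot touches nothing.
It fails at once if the short cover is swung open (turned more than 0.2 rad) (value of joint release_cover above 0.2 rad).
It also fails if it takes over 32 s, if anything falls off the work surface, if the arm or the gripper's body presses on something with over 40 N, if the wrist force passes 120 N, or if a joint passes its speed limit or range.

## Working session

There is one attempt and no reset: what is moved stays moved. The work goes in short steps, Python scripts to look and compute and a tool call to move; the robot and the scene stay as the last step left them, time stands still between calls to the robot, and variables do not carry over. Pictures are saved under pics/ and viewed, at most 10 in all, crops included, and the job is handed in when it is done.

Besides the shell and the picture viewer there is one more tool, called after "Call:" as name(argument=value, ...), one argument or row to a line, values as JSON. carry_out: Moves the arm, as the interface text tells. Its arguments: {"type":"object","properties":{"commands":{"type":"array"},"hand":{"type":"number"},"force":{"type":"number"}},"required":["commands"]}

```bash
mkdir -p pics; python3 - <<'E'
from workcell import *
import cv2,numpy as np
o=get_obs();print(o['clock'],o['position'],o['ee_rot'],o['grip_width'])
for n in("scene","side"):
    p=camera_params(n);print(n,p)
    cv2.imwrite(f"pics/{n}0.png",camera(n)[:,:,::-1])
E
```

```text
0.0 [0.2704554  0.56301962 0.23050366] [ 2.22022993e-01  9.75041157e-01 -7.18628357e-04 -1.25408324e-04] 1.0057402483904438
scene {'mtx': array([[475.12505771,   0.        , 321.68007727],
       [  0.        , 475.12505771, 238.28967272],
       [  0.        ,   0.        ,   1.        ]]), 'R': array([[-0.81604256,  0.57785694, -0.01248613],
       [ 0.4566099 ,  0.63127316, -0.6268984 ],
       [-0.35437543, -0.51727706, -0.77900096]]), 't': array([ 0.43537199, -0.11666198,  1.0421522 ])}
side {'mtx': array([[549.37989218,   0.        , 315.38131752],
       [  0.        , 549.37989218, 238.34351603],
       [  0.        ,   0.        ,   1.        ]]), 'R': array([[-0.82002177, -0.57191432, -0.02187035],
       [-0.38047099,  0.57327667, -0.72566912],
       [ 0.42755832, -0.58674344, -0.68769616]]), 't': array([0.48718704, 0.37173541, 0.59628911])}
```

View pics/scene0.png

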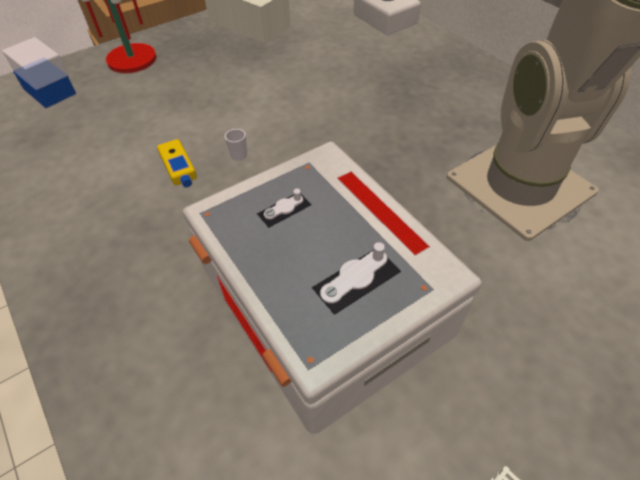

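View pics/side0.png

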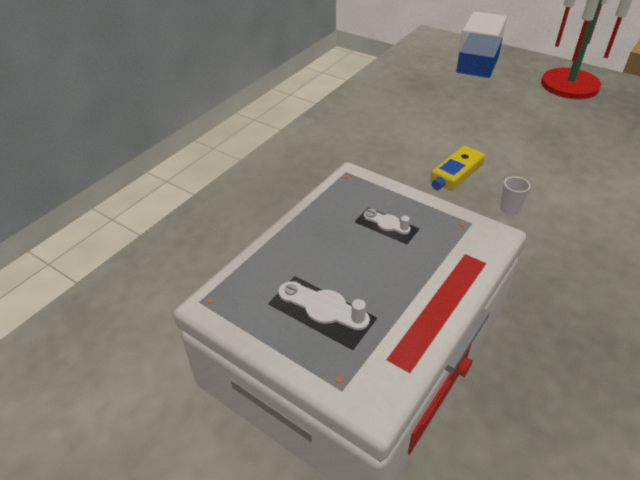

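The scene view shows the long cover's knob top at about (379,247) and its pivot at (331,291). In the side view they are at (359,303) and (291,288). The short cover's knob is at (297,193) in the scene view and (405,219) in the side view.

```bash
cat > h.py <<'E'
from workcell import *
import numpy as np
from scipy.spatial.transform import Rotation as Ro
def ray(n,uv,z):
    p=camera_params(n);R=p['R'];c=-R.T@p['t']
    d=R.T@np.linalg.inv(p['mtx'])@[*uv,1];return c+d*(z-c[2])/d[2]
E
python3 - <<'E'
from h import *
for nm,z,a,b in(("knob",.216,(379,247),(359,303)),("piv",.194,(331,291),(291,288)),("sknob",.208,(297,193),(405,219)),("spiv",.194,(270,213),(370,213))):
    print(nm,ray("scene",a,z).round(4),ray("side",b,z).round(4))
o=get_obs();print(Ro.from_quat(o['ee_rot']).as_matrix().round(3),o['joint_pos'])
E
```

```text
knob [0.4815 0.0704 0.216 ] [0.4805 0.0696 0.216 ]
piv [0.5706 0.0786 0.194 ] [0.5695 0.0791 0.194 ]
sknob [ 0.5126 -0.0921  0.208 ] [ 0.5086 -0.0921  0.208 ]
spiv [ 0.5636 -0.0925  0.194 ] [ 0.561  -0.0914  0.194 ]
[[-0.901  0.433 -0.   ]
 [ 0.433  0.901 -0.001]
 [-0.    -0.001 -1.   ]] [-1.14562166  0.33281535 -0.06466682  1.46080683  0.0216004   1.34989343
 -0.08850772]
```

Call:
carry_out(
  commands=[
    [[-0.5,-0.44,-0.25,0,0,0],[-0.5,-0.44,-0.25,0,0,0],[-0.5,-0.44,-0.25,0,0,0],[-0.5,-0.44,-0.25,0,0,0],[-0.5,-0.44,-0.25,0,0,0],[-0.5,-0.44,0,0,0,0],[-0.5,-0.44,0,0,0,0],[-0.5,-0.44,0,0,0,0],[-0.5,-0.44,0,0,0,0],[-0.5,-0.44,0,0,0,0],[-0.5,-0.44,0,0,0,0],[-0.5,-0.44,0,0,0,0],[-0.5,-0.44,0,0,0,0],[-0.5,-0.44,0,0,0,0],[-0.5,-0.44,0,0,0,0],[-0.5,-0.44,0,0,0,0],[-0.5,-0.44,0,0,0,0],[-0.5,-0.44,0,0,0,0],[-0.5,-0.44,0,0,0,0],[-0.5,-0.44,0,0,0,0]],
  ],
  hand=-1,
)

```text
clock: 1.77
position: [0.4789, 0.0716, 0.2811]
ee_rot: [0.222, 0.975, -0.0, -0.0]
ft_force: [0.2, 0.3, -0.2]
grip_width: 0.998
grasp_force: 0.0
```

Call:
carry_out(
  commands=[
    [[0,0,0,0,0,1],[0,0,0,0,0,1],[0,0,0,0,0,1],[0,0,0,0,0,1],[0,0,0,0,0,1],[0,0,0,0,0,1],[0,0,0,0,0,1],[0,0,0,0,0,1],[0,0,0,0,0,1],[0,0,0,0,0,1],[0,0,0,0,0,1],[0,0,0,0,0,1],[0,0,0,0,0,1],[0,0,0,0,0,1],[0,0,0,0,0,1],[0,0,0,0,0,1],[0,0,0,0,0,1],[0,0,0,0,0,1],[0,0,0,0,0,1],[0,0,0,0,0,1]],
  ],
)

```text
clock: 3.43
position: [0.4785, 0.0729, 0.281]
ee_rot: [0.956, 0.293, -0.0, -0.0]
ft_force: [0.2, -0.2, 0.7]
grip_width: 0.998
grasp_force: 0.0
```

Call:
carry_out(
  commands=[
    [[0,0,0,0,0,1],[0,0,0,0,0,1],[0,0,0,0,0,1],[0,0,0,0,0,1],[0,0,0,0,0,0.8],[0,0,0,0,0,0],[0,0,0,0,0,0]],
  ],
)

```text
clock: 4.02
position: [0.4786, 0.0728, 0.2811]
ee_rot: [0.999, 0.05, -0.0, 0.0]
ft_force: [0.7, 0.7, -0.1]
grip_width: 1.0
grasp_force: 0.0
```

```bash
python3 - <<'E'
from h import *
import cv2
o=get_obs();M=Ro.from_quat(o['ee_rot']).as_matrix();p=camera_params("wrist")
print(o['clock'],o['position'],M.round(3),o['joint_pos'].round(2))
for X in([.481,.070,.216],[.570,.079,.194]):
    v=p['mtx']@(p['R']@X+p['t']);print(v[:2]/v[2])
d=M.T@(np.array([.481,.070,.194])-o['position']);print(d/.04)
np.savez("w.npz",**p)
cv2.imwrite("pics/w1.png",camera("wrist")[:,:,::-1])
E
```

```text
4.0167 [0.47861006 0.07284683 0.28109043] [[ 0.995  0.099 -0.   ]
 [ 0.099 -0.995 -0.   ]
 [-0.     0.    -1.   ]] [-0.59 -0.02  0.34  1.76  0.01  1.4  -1.72]
[323.49085281 250.88254404]
[323.36994841 102.10635453]
[0.05330303 0.07668676 2.17724086]
```

View pics/w1.png

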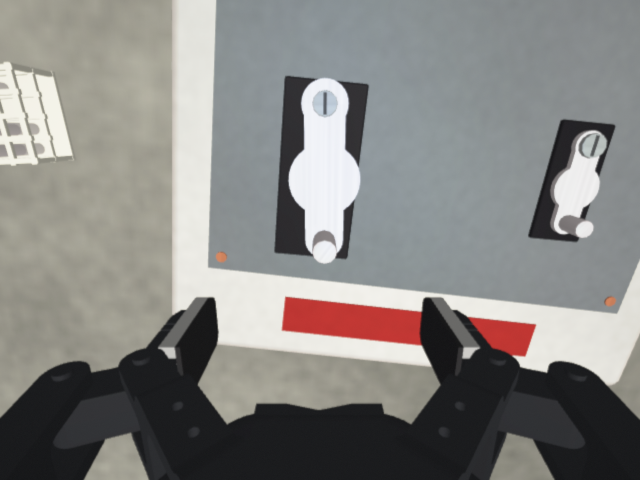

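The knob top is at (324,251) and the pivot at (325,102), both within 2 px of the predictions. I'll descend and grasp.

Call:
carry_out(
  commands=[
    [[0.05,0.08,0.3,0,0,0],[0,0,0.4,0,0,0],[0,0,0.4,0,0,0],[0,0,0.4,0,0,0],[0,0,0.3,0,0,0],[0,0,0.2,0,0,0],[0,0,0.12,0,0,0],[0,0,0,0,0,0],[0,0,0,0,0,0]],
  ],
)

```text
clock: 4.82
position: [0.4813, 0.07, 0.1969]
ee_rot: [0.999, 0.049, 0.0, -0.0]
ft_force: [0.4, 0.4, 1.2]
grip_width: 1.001
grasp_force: 0.0
```

Call:
carry_out(
  commands=[
    [[0,0,0,0,0,0],[0,0,0,0,0,0],[0,0,0,0,0,0],[0,0,0,0,0,0],[0,0,0,0,0,0],[0,0,0,0,0,0],[0,0,0,0,0,0],[0,0,0,0,0,0],[0,0,0,0,0,0],[0,0,0,0,0,0],[0,0,0,0,0,0],[0,0,0,0,0,0]],
  ],
  hand=1,
  force=30,
)

```text
clock: 5.82
position: [0.4811, 0.0699, 0.1966]
ee_rot: [0.999, 0.048, 0.0, -0.0]
ft_force: [-2.1, -0.9, 4.9]
grip_width: 0.173
grasp_force: 29.3
```

Call:
carry_out(
  commands=[
    [[0.004,0.094,0,0,0,-0.4],[0.008,0.188,0,0,0,-0.8],[0.008,0.188,0,0,0,-0.8],[0.008,0.188,0,0,0,-0.8],[0.008,0.188,0,0,0,-0.8],[0.008,0.188,0,0,0,-0.8],[0.008,0.188,0,0,0,-0.8],[0.008,0.188,0,0,0,-0.8],[0.008,0.188,0,0,0,-0.8],[0,0,0,0,0,0]],
  ],
)

```text
clock: 6.65
position: [0.5093, 0.0128, 0.1967]
ee_rot: [0.919, 0.395, 0.0, 0.0]
ft_force: [0.3, -1.4, 5.1]
grip_width: 0.17
grasp_force: 29.5
```

Call:
carry_out(
  commands=[
    [[0.008,0.188,0,0,0,-0.8],[0.008,0.188,0,0,0,-0.8],[0.008,0.188,0,0,0,-0.8],[0.008,0.188,0,0,0,-0.8],[0.008,0.188,0,0,0,-0.8],[0.008,0.188,0,0,0,-0.8],[0.008,0.188,0,0,0,-0.8],[0.008,0.188,0,0,0,-0.8],[0.008,0.188,0,0,0,-0.8],[0,0,0,0,0,0],[0,0,0,0,0,0]],
  ],
)

```text
clock: 7.57
position: [0.5703, -0.0108, 0.1967]
ee_rot: [0.711, 0.704, 0.0, 0.0]
ft_force: [-1.1, -0.1, 4.1]
grip_width: 0.169
grasp_force: 29.5
```

Call:
carry_out(
  commands=[
    [[0,0,0,0,0,0],[0,0,0,0,0,0],[0,0,0,0,0,0],[0,0,0,0,0,0],[0,0,0,0,0,0],[0,0,0,0,0,0],[0,0,0,0,0,0],[0,0,0,0,0,0],[0,0,0,0,0,0],[0,0,0,0,0,0],[0,0,0,0,0,0],[0,0,0,0,0,0]],
  ],
  hand=-1,
)

```text
clock: 8.57
position: [0.5699, -0.0112, 0.1965]
ee_rot: [0.71, 0.704, 0.0, -0.0]
ft_force: [-0.1, 0.2, 0.1]
grip_width: 1.0
grasp_force: 0.0
```

Call:
carry_out(
  commands=[
    [[0,0,-0.2,0,0,0],[0,0,-0.4,0,0,0],[0,0,-0.5,0,0,0],[0,0,-0.5,0,0,0],[0,0,-0.5,0,0,0],[0,0,-0.5,0,0,0],[0,0,-0.3,0,0,0],[0,0,0,0,0,0],[0,0,0,0,0,0]],
  ],
)

```text
clock: 9.32
position: [0.5701, -0.0112, 0.3126]
ee_rot: [0.71, 0.704, 0.0, 0.0]
ft_force: [-0.7, 0.5, 0.3]
grip_width: 1.0
grasp_force: 0.0
```

```bash
python3 - <<'E'
from h import *
import cv2
cv2.imwrite("pics/w2.png",np.hstack([cv2.resize(camera(n),(400,300)) for n in("wrist","side")])[:,:,::-1])
E
```

```text
(no output)
```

View pics/w2.png

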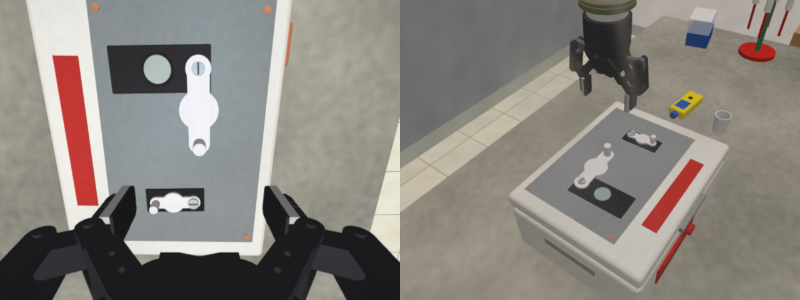

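The wrist half shows the sight port open at (157,69) and the long cover swung about 90° with its knob at (199,149). The short cover is still shut at (175,202), and the gripper is clear.

```bash
python3 -c "from workcell import *;print(hand_in())"
```

```text
the job is handed in; nothing more can be done
None
```

I swung the long cover about 85–90° counter-clockwise by its knob and let go: the sight port lies open, the short cover is still shut, the gripper is clear, and I handed the job in at about 9.5 s (hand-in returned no verdict).

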